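# Load the vial feeder and shut its gate

### The job

Load the vial feeder: with your fingertips push the row of five vial carriers along the rail, all together as one closed row, until the front carrier is right up against the end stop on the reader, then push the gate's round knob all the way in so that its blade shuts behind the last carrier. Push only: do not grip, lift or tip anything, and leave the other things on the table where they are.

Things in the scene. Friction and masses are not known exactly. Their poses are not given: they have to be found in the camera images.
- feeder: Vial feeder, fixed: grey base plate 100 x 500 x 6 mm with a steel guide rail along its middle (14 mm wide, top 14 mm above the table) and a white reader housing, 124 mm high, at one end. Origin on the table under the rail's centre line. +y: along the rail towards the reader; +x: across the rail, away from the gate knob. The rail runs from y = -0.195 to the end stop at y = 0.200.
- end_stop (a point): Centre of the face of the steel end stop (44 mm wide, top 40 mm above the table) in front of the reader housing; the face looks along -y of the feeder. The front carrier must rest against it.
- carrier_1: Front vial carrier, next to the reader: grey block 36 x 36 x 30 mm high, vial fixed in it, 63 mm high over all, about 70 g. Slides astride the rail, slot 17 mm wide. Origin: centre of its underside, 6 mm above the table; axes as the feeder's. Home: origin 18 mm from the end stop. The row starts 90 to 150 mm short of home, gaps under 1 mm.
- carrier_2: Second vial carrier: grey block 36 x 36 x 30 mm high, vial fixed in it, 63 mm high over all, about 70 g. Slides astride the rail, slot 17 mm wide. Origin: centre of its underside, 6 mm above the table; axes as the feeder's. Home: origin 54 mm from the end stop. The row starts 90 to 150 mm short of home, gaps under 1 mm.
- carrier_3: Third vial carrier: grey block 36 x 36 x 30 mm high, vial fixed in it, 63 mm high over all, about 70 g. Slides astride the rail, slot 17 mm wide. Origin: centre of its underside, 6 mm above the table; axes as the feeder's. Home: origin 90 mm from the end stop. The row starts 90 to 150 mm short of home, gaps under 1 mm.
- carrier_4: Fourth vial carrier: grey block 36 x 36 x 30 mm high, vial fixed in it, 63 mm high over all, about 70 g. Slides astride the rail, slot 17 mm wide. Origin: centre of its underside, 6 mm above the table; axes as the feeder's. Home: origin 126 mm from the end stop. The row starts 90 to 150 mm short of home, gaps under 1 mm.
- carrier_5: Last vial carrier, farthest from the reader: grey block 36 x 36 x 30 mm high, vial fixed in it, 63 mm high over all, about 70 g. Slides astride the rail, slot 17 mm wide. Origin: centre of its underside, 6 mm above the table; axes as the feeder's. Home: origin 162 mm from the end stop. The row starts 90 to 150 mm short of home, gaps under 1 mm.
- gate (a joint): Sliding gate: steel blade (4 mm thick, 17 to 29 mm above the table). Value in m: 0 drawn out (open, blade tip 30 mm from the centre line of the rail), 0.046 fully in (shut), the blade then crossing the rail 3 mm behind the last carrier's home. Slides along +x of the feeder, starts at 0 to 0.006, stays where left, takes about 2 N. If the row is not home the blade runs into the last carrier.
- gate_knob (a point): Centre of the outer face of the gate's knob (black disc 26 mm across, 9 mm thick, centre 23 mm above the table). The face looks along -x of the feeder and is pushed along +x. The dark guide block between knob and rail is 41 mm high, 25 mm along the rail, and lies 36 to 58 mm from the rail's centre line.
- spare_carrier: Empty spare carrier, 36 x 36 x 30 mm, on the table beside the feeder; leave it. Origin: centre of its underside.
- loose_vial: Single vial, 24 mm across, 49 mm high, standing beside the feeder; leave it. Origin: centre of its underside.
- timer: Countdown timer lying flat, 62 x 62 x 20 mm; leave it. Origin: centre of its underside.
- forceps: Steel forceps lying on the table, 20 x 130 x 8 mm; leave them. Origin: centre of the underside.
- pen: Marker pen lying on the table, 17 x 135 x 16 mm; leave it. Origin: centre of the underside.

How it is judged:
By the outcome, as a careful person would: the job done as asked, in the order asked, and still so for the second after the job is handed in, with the robot touching nothing.
It also fails if it takes over 51 s, if anything falls off the work surface, if the arm or the gripper's body presses on something with over 40 N, if the wrist force passes 120 N, or if a joint passes its speed limit or range.

### The arm

A 6-joint arm with a two-finger parallel gripper is mounted at the origin on a cart in front of the work surface, level with it; the furniture and walls round the work are solid. World frame = base frame: x ahead of the robot, y to its left, z up, the work surface at z = 0. Lengths are in m, angles in rad, forces in N, time in s.
With the tool pointing down it reaches from about 0.35 to 0.775 m from the base axis. Payload 7.3 kg.
Tool frame: the origin (TCP) lies on the centre line of the jaws, within the pads' length; the fingertips stand 17 mm ahead of it and the grasp point (between the pads) lies 2 mm behind it (robot.tip_extent is the distance from the TCP to the fingertips, in m); z points along the fingers, y is the line along which they close (so a half turn about z gives the same grasp; the last joint's range is limited). The gripper opens to 92 mm and grips with 3 to 60 N. Pads are 19 mm wide; open, the fingers measure 130 mm over their backs; the gripper's body (75 mm by 190 mm) begins 47 mm behind the grasp point.
Start: joints at [-1.396, 0.342, 1.524, -0, 1.275, -0.146], TCP at [0.166, -0.498, 0.244] pointing down, gripper open.
Joint ranges: [-2.53, 2.53], [-0.77, 2.02], [0.04, 2.7], [-1, 4.14], [0.28, 2.66], [-3.11, 3.11]. Speed limits (rad/s): [2.57, 2.57, 3.14, 3.14, 3.14, 3.14].

### API

Orientations are given as [roll, pitch, yaw] about the fixed x, y, z axes, in that order (R = Rz(yaw) Ry(pitch) Rx(roll)).
In Python, from cell import robot gives the robot as it stands.
- The arm moves only by the tool step_arm, never from a script. Its argument "motion" is a list of rows, each a list of 2 entries, a list of its own where there are three numbers: the shift along the tool's x, y, z in units of 60 mm (1.0 is 60 mm), then the turn about the tool's z in rad. In form: [[[x, y, z], spin], ...]. A call has 1 to 10 rows; each row is the pose to reach, as a shift and turn from the pose commanded when the call began, along the tool's axes at that moment; what a row does not reach only later rows make up. A row lasts 1/8 s, in which the tool goes at most 62.5 mm and 10.7 degrees, less where a joint would pass 70% of its speed; a pose out of reach is approached as far as the arm can. A call with a gripper value outside its range is refused whole. "hand" is the closure in counts, from 0 (fully open) to 255 (shut), set as the call begins (left out, the last holds). The fingers move at their own pace and stop on an object; "squeeze" is the grip in N (left out, the last holds). Time passes only in rows, so rows that repeat a pose let the fingers close. It gives the time, the measured TCP pose, the force, the opening and the grip force at its end, in the units of the state.
- robot.observe(): the state, without advancing time (a new reading comes with each control period).
- robot.read_camera(name): name is "scene" or "top" or "wrist"; returns a dict with "pixels" (384x512x3 uint8, red, green, blue), "intrinsics" (3x3 intrinsics, pixels), "xyz" and "rotation" of the camera in the world; the wrist camera has in their place "T_tool_cam" (4x4, takes a point from camera to tool coordinates, whose origin is the TCP and whose axes are the flange's). Camera axes: x right, y up, looking along -z (the intrinsics and any distortion apply to the point x, -y, -z); pixel columns grow to the right and rows downward; lengths in m; the calibration is good to about 2 mm. The wrist camera is an equidistant fisheye: a pixel r from the principal point sees the ray r / f radians off the axis. A picture is of the moment at which its call begins: read the wrist's pose just before it. There is no depth.
- robot.hand_in(): hands the job in; it is judged then, once.
The state is a dict: "time": time; "qpos": joint angles; "qvel": joint speeds; "joint_efforts": joint torques, N m; "tool_pos": TCP position; "tool_rot": TCP orientation; "contact_force": force on the tool from outside, world axes, zero at the start; "torque": the same for the moment, N m; "opening": finger opening in m; "grip_force": force on a finger pad.
Only numpy, scipy, OpenCV 4.12 (cv2) and the standard library are available. Lean on these libraries where they do the work, as an engineer would, in place of code of your own. Each camera call takes 0.05 s, during which the arm holds its last target. There are 200 camera calls.

## Working session

There is one attempt and no reset: what is moved stays moved. The work goes in short steps, Python scripts to look and compute and a tool call to move; the robot and the scene stay as the last step left them, time stands still between calls to the robot, and variables do not carry over. Pictures are saved under pics/ and viewed, at most 10 in all, crops included, and the job is handed in when it is done.

Besides the shell and the picture viewer there is one more tool, called after "Request:" by a JSON object that holds its "fn" and its "kwargs". step_arm: Moves the arm, as the interface text tells. Its arguments: {"type":"object","properties":{"motion":{"type":"array"},"hand":{"type":"number"},"squeeze":{"type":"number"}},"required":["motion"]}

```bash
mkdir -p pics; cat > h.py <<'E'
import numpy as np, cv2
from cell import robot
def ray(c,u,v):
    K=np.array(c["intrinsics"]);R=np.array(c["rotation"])
    if R.shape!=(3,3):
        from scipy.spatial.transform import Rotation as Ro
        R=Ro.from_euler('xyz',R).as_matrix()
    d=np.linalg.inv(K)@[u,v,1]; return np.array(c["xyz"]),R@[d[0],-d[1],-d[2]]
def onz(c,u,v,z):
    o,d=ray(c,u,v); return o+d*(z-o[2])/d[2]
E
python3 - <<'E'
from h import *
import pickle
print(robot.observe())
cs={n:robot.read_camera(n) for n in("top","scene")}
pickle.dump(cs,open("cs.pkl","wb"))
for n,c in cs.items():
    cv2.imwrite(f"pics/{n}.png",cv2.resize(c["pixels"][:,:,::-1],(800,600),interpolation=cv2.INTER_CUBIC)); print(n,{k:c[k] for k in c if k!="pixels"})
E
```

```text
{'time': 0.0, 'qpos': array([-1.39601945e+00,  3.42759014e-01,  1.52500311e+00, -2.19537849e-06,
        1.27539400e+00, -1.46013293e-01]), 'qvel': array([-0.00101365, -0.00086217,  0.00014514,  0.00027106,  0.00020775,
       -0.00101696]), 'joint_efforts': array([-1.06962285e-03, -4.31236124e+01, -2.44219315e+01,  7.14340713e-02,
        5.59554377e-02, -1.36664776e-04]), 'tool_pos': array([ 0.16548946, -0.49784179,  0.24303096]), 'tool_rot': array([-3.14004551e+00, -2.25401054e-04,  3.20790636e-01]), 'contact_force': array([ 0.22620744,  0.50812284, -0.21698734]), 'torque': array([ 0.00352207,  0.02133983, -0.01828316]), 'grip_force': 0.0, 'opening': 0.0915047453793681}
top {'intrinsics': array([[348.30960821,   0.        , 256.96381604],
       [  0.        , 348.30960821, 192.16163517],
       [  0.        ,   0.        ,   1.        ]]), 'xyz': array([ 0.36057301, -0.1128081 ,  0.98492497]), 'rotation': array([ 0.19607014,  0.00561563, -1.58044539])}
scene {'intrinsics': array([[463.92093489,   0.        , 255.35238965],
       [  0.        , 463.92093489, 195.81406976],
       [  0.        ,   0.        ,   1.        ]]), 'xyz': array([-0.16076991, -0.64178537,  1.10068944]), 'rotation': array([ 7.02462959e-01,  8.41968300e-04, -8.91032283e-01])}
```

View pics/top.png

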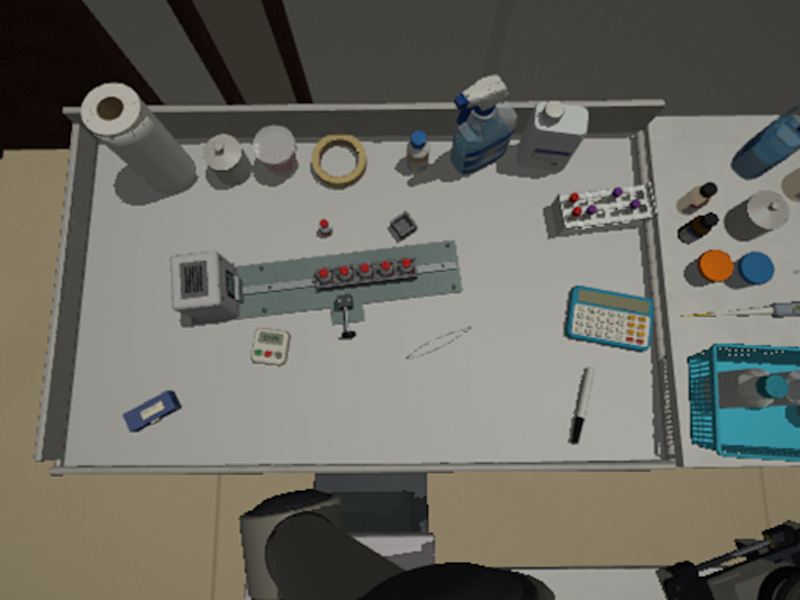

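View pics/scene.png

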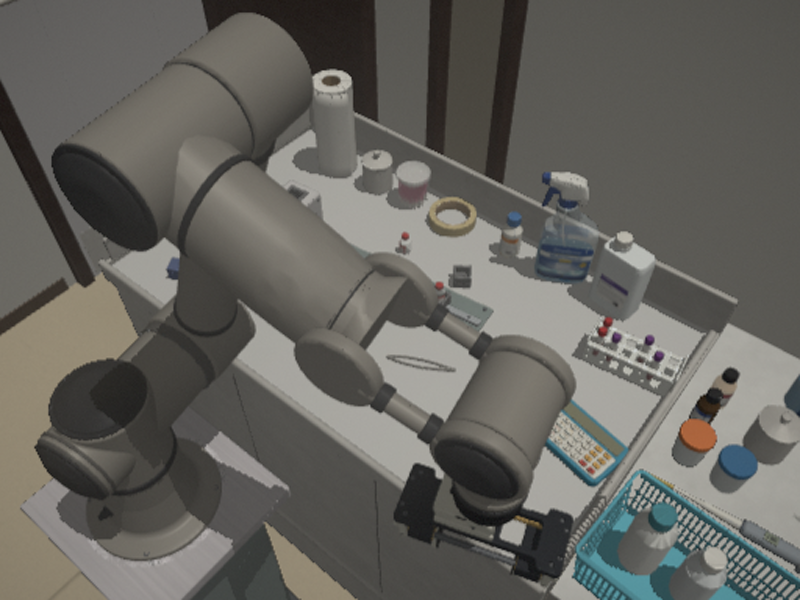

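Top view (800x600 scale): the reader is at (205,285) and the plate's right end runs from (455,241) to (461,291). The red caps lie from (324,275) to (406,265), and the knob is near (348,333). The timer is at (270,346) and the forceps at (440,342). In the scene view the arm covers most of the feeder.

```bash
python3 - <<'E'
from h import *
import pickle
c=pickle.load(open("cs.pkl","rb"))["top"]; im=c["pixels"]
hsv=cv2.cvtColor(im,cv2.COLOR_RGB2HSV)
m=(((hsv[...,0]<8)|(hsv[...,0]>172))&(hsv[...,1]>130)&(hsv[...,2]>80)).astype(np.uint8)
n,_,st,ce=cv2.connectedComponentsWithStats(m)
P=[]
for s,q in zip(st[1:],ce[1:]):
    if s[4]>8 and 190<q[0]<280 and 130<q[1]<200:
        p=onz(c,*q,.066);print(q,s[4],p.round(4))
        if q[1]>155:P.append(p[:2])
P=np.array(sorted(P,key=lambda p:-p[1]));d=P[0]-P[-1];print("caps dir",d/np.linalg.norm(d),np.linalg.norm(d))
# plate corners (view px)
for q in[(455,241),(461,291),(238,264),(238,318)]:print(q,onz(c,q[0]*.64,q[1]*.64,.006).round(4))
x0,y0,x1,y1=145,145,305,225
cv2.imwrite("pics/crop.png",cv2.resize(im[y0:y1,x0:x1,::-1],(800,400),interpolation=cv2.INTER_CUBIC))
E
```

```text
[207.11764706 142.58823529] 17 [0.6846 0.0273 0.066 ]
[246.36363636 169.59090909] 22 [ 0.6062 -0.0811  0.066 ]
[259.6  167.96] 25 [ 0.6104 -0.1172  0.066 ]
[232.90909091 171.09090909] 22 [ 0.6023 -0.0445  0.066 ]
[219.66666667 172.875     ] 24 [ 0.5977 -0.0084  0.066 ]
[206.56 174.4 ] 25 [0.5939 0.0272 0.066 ]
caps dir [-0.11345238  0.99354343] 0.1453757685576904
(455, 241) [ 0.6671 -0.2105  0.006 ]
(461, 291) [ 0.5712 -0.2188  0.006 ]
(238, 264) [0.6271 0.1945 0.006 ]
(238, 318) [0.5252 0.1896 0.006 ]
```

View pics/crop.png

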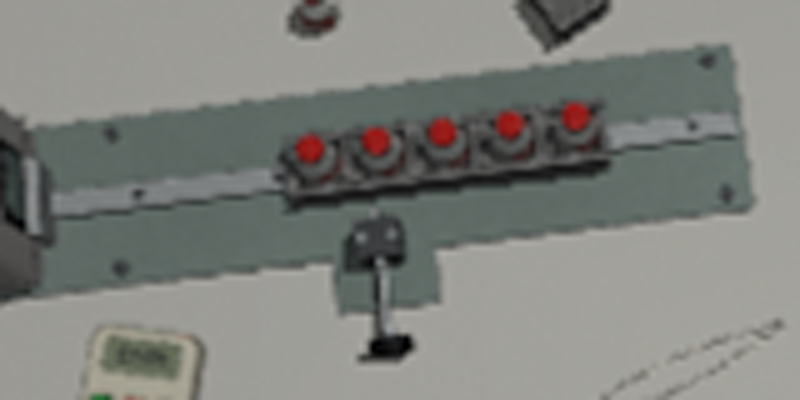

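The crop shows the end-stop strip at about x=25-48, the rail's right end at (738,125), the guide block top around (377,235) and the knob at about (390,345). The caps fit a straight row with 36.3 mm pitch, which agrees with the 36 mm carriers.

```bash
python3 - <<'E'
from h import *
import pickle
c=pickle.load(open("cs.pkl","rb"))["top"]
a=0.108; X=np.array([np.cos(a),np.sin(a)]);Y=np.array([-np.sin(a),np.cos(a)])
c5=np.array([.6104,-.1172])
f=lambda u,v,z:onz(c,145+u/5-.4,145+v/5-.4,z)[:2]
for n,u,v,z in[("railend",738,125,.014),("stop",50,200,.014),("stoptop",46,195,.04),("knobtop",390,338,.036),("knobL",372,357,.012),("knobR",412,345,.023),("blocktop",375,235,.041),("stemblock",380,262,.03),("stemknob",378,333,.023)]:
    p=f(u,v,z); print(n,p.round(4),"rel c5 x,y",((p-c5)@X).round(4),((p-c5)@Y).round(4))
s=robot.observe();p=s["tool_pos"];yaw=s["tool_rot"][2]
t=np.array([*(c5-.060*Y),.16]);d=t-p
R=np.array([[np.cos(yaw),np.sin(yaw),0],[np.sin(yaw),-np.cos(yaw),0],[0,0,-1]])
print("target",t,"tool shift units",(R.T@d/.06).round(3),"spin",yaw-a)
E
```

```text
railend [ 0.6186 -0.2112] rel c5 x,y -0.002 -0.0944
stop [0.5787 0.1832] rel c5 x,y 0.0008 0.3021
stoptop [0.5757 0.1777] rel c5 x,y -0.0027 0.2969
knobtop [ 0.494  -0.0143] rel c5 x,y -0.1047 0.1148
knobL [ 0.4867 -0.0018] rel c5 x,y -0.1106 0.128
knobR [ 0.4917 -0.0253] rel c5 x,y -0.1081 0.1042
blocktop [ 0.5508 -0.006 ] rel c5 x,y -0.0473 0.117
stemblock [ 0.5376 -0.0077] rel c5 x,y -0.0606 0.1167
stemknob [ 0.4987 -0.0063] rel c5 x,y -0.0991 0.1223
target [ 0.61686741 -0.17685042  0.16      ] tool shift units [ 8.826 -2.705  1.386] spin 0.21283448425476792
```

Request:
{"fn": "step_arm", "kwargs": {"motion": [[[0.9,-0.28,0.1],0.05],[[1.8,-0.55,0.2],0.1],[[2.8,-0.85,0.4],0.15],[[3.8,-1.16,0.6],0.213],[[4.8,-1.47,0.8],0.213],[[5.8,-1.78,1.0],0.213],[[6.8,-2.08,1.2],0.213],[[7.8,-2.39,1.386],0.213],[[8.5,-2.6,1.386],0.213],[[8.826,-2.705,1.386],0.213]], "hand": 255, "squeeze": 40}}

```text
time: 1.35
tool_pos: [0.6186, -0.1747, 0.1593]
tool_rot: [-3.141, 0.001, 0.111]
contact_force: [-0.0, -0.3, 1.1]
opening: 0.0009
grip_force: 0.0
```

Request:
{"fn": "step_arm", "kwargs": {"motion": [[[0,0,0],0],[[0,0,0],0]]}}

```text
time: 1.6
tool_pos: [0.616, -0.1778, 0.1602]
tool_rot: [-3.141, 0.001, 0.107]
contact_force: [0.1, -0.5, 0.0]
opening: 0.0002
grip_force: 0.0
```

```bash
python3 - <<'E'
from h import *
s=robot.observe();print(s["time"],s["tool_pos"],s["tool_rot"],s["opening"],s["contact_force"])
w=robot.read_camera("wrist");t=robot.read_camera("top")
print({k:w[k] for k in w if k!="pixels"})
cv2.imwrite("pics/w1.png",np.hstack([w["pixels"][:,:,::-1]]))
import pickle;pickle.dump((s,w,t),open("w1.pkl","wb"))
E
```

```text
1.6 [ 0.61602779 -0.17783204  0.16022758] [-3.14149934e+00  1.16604084e-03  1.07318599e-01] 0.0001994784284822014 [ 0.06052314 -0.4560455   0.04066432]
{'intrinsics': array([[297.31863964,   0.        , 255.78271538],
       [  0.        , 297.31863964, 190.33918017],
       [  0.        ,   0.        ,   1.        ]]), 'T_tool_cam': array([[ 7.89770436e-04,  9.60862114e-01,  2.77025945e-01,
         7.43939060e-02],
       [ 9.99999687e-01, -7.68777090e-04, -1.84392150e-04,
         1.27932368e-03],
       [ 3.57957686e-05,  2.77026004e-01, -9.60862421e-01,
        -1.40155598e-01],
       [ 0.00000000e+00,  0.00000000e+00,  0.00000000e+00,
         1.00000000e+00]])}
```

View pics/w1.png

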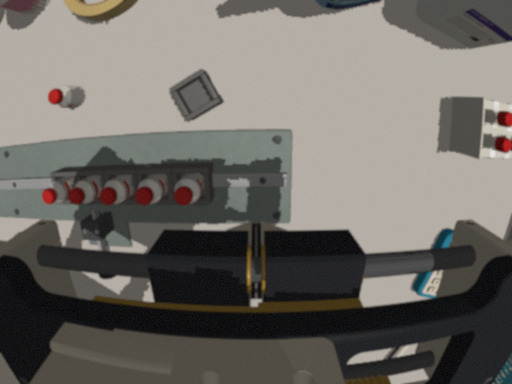

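Wrist view: the caps run from (49,196) to (185,192), c5's rear edge is at x≈212 and the rail end is at (287,180). The closed fingertips are at about (256,265).

```bash
cat >> h.py <<'E'
from scipy.spatial.transform import Rotation as Ro
def wz(s,w,u,v,z):
    K=w["intrinsics"];x=(u-K[0,2]);y=(v-K[1,2]);r=np.hypot(x,y);th=r/K[0,0]
    d=np.array([np.sin(th)*x/r,-np.sin(th)*y/r,-np.cos(th)]);T=w["T_tool_cam"]
    R=Ro.from_euler('xyz',s["tool_rot"]).as_matrix()
    o=R@T[:3,3]+s["tool_pos"];d=R@T[:3,:3]@d
    return o+d*(z-o[2])/d[2]
a=0.108; X=np.array([np.cos(a),np.sin(a)]);Y=np.array([-np.sin(a),np.cos(a)]);c5=np.array([.6104,-.1172])
E
python3 - <<'E'
from h import *
import pickle
s,w,t=pickle.load(open("w1.pkl","rb"))
for n,u,v,z in[("railend",287,180,.014),("rail2",20,184,.014),("backtop",213,163,.036),("cap5",185,191,.066),("cap1",49,196,.066),("plateTR",291,129,.006),("plateBR",289,221,.006)]:
    p=wz(s,w,u,v,z)[:2];print(n,p.round(4),((p-c5)@X).round(4),((p-c5)@Y).round(4))
p=s["tool_pos"][:2];print("tcp",((p-c5)@X).round(4),((p-c5)@Y).round(4))
E
```

```text
railend [ 0.6219 -0.2098] 0.0014 -0.0933
rail2 [0.5838 0.1195] -0.0009 0.2382
backtop [ 0.6358 -0.1379] 0.023 -0.0233
cap5 [ 0.6159 -0.1196] 0.0052 -0.003
cap1 [0.5949 0.0247] -0.0001 0.1428
plateTR [ 0.6722 -0.2081] 0.0516 -0.0971
plateBR [ 0.5754 -0.2193] -0.0458 -0.0978
tcp -0.0009 -0.0609
```

Request:
{"fn": "step_arm", "kwargs": {"motion": [[[0.03,0,0.4],0],[[0.03,0,0.9],0],[[0.03,0,1.4],0],[[0.03,0,1.8],0],[[0.03,0,2.03],0],[[0.03,0,2.03],0]]}}

```text
time: 2.45
tool_pos: [0.618, -0.1774, 0.0382]
tool_rot: [-3.141, 0.001, 0.107]
contact_force: [0.0, 1.1, -0.2]
opening: 0.0005
grip_force: 0.0
```

Request:
{"fn": "step_arm", "kwargs": {"motion": [[[0,-0.06,0],0],[[0,-0.12,0],0],[[0,-0.18,0],0],[[0,-0.24,0],0],[[0,-0.3,0],0],[[0,-0.36,0],0],[[0,-0.42,0],0],[[0,-0.48,0],0],[[0,-0.54,0],0],[[0,-0.6,0],0]]}}

```text
time: 3.7
tool_pos: [0.6149, -0.1414, 0.0388]
tool_rot: [3.141, -0.0, 0.108]
contact_force: [0.8, -2.1, 0.8]
opening: 0.0005
grip_force: 1.3
```

```bash
python3 - <<'E'
from h import *
w=robot.read_camera("wrist");cv2.imwrite("pics/w2.png",w["pixels"][:,:,::-1])
E
```

```text
(no output)
```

View pics/w2.png

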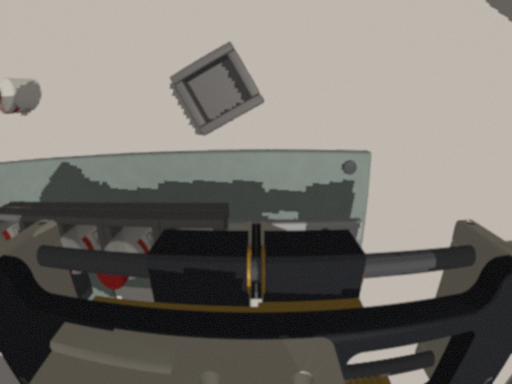

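The wrist view shows the row straight along the rail, with its rear top edge at about (228,207). No vial is tilted.

```bash
python3 - <<'E'
from h import *
s=robot.observe();w=robot.read_camera("wrist")
p=wz(s,w,228,205,.036)[:2];t=s["tool_pos"][:2]
print(((p-c5)@X).round(4),((p-c5)@Y).round(4),"tcp",((t-c5)@X).round(4),((t-c5)@Y).round(4),s["contact_force"])
E
```

```text
0.0272 -0.0111 tcp 0.0018 -0.024 [ 0.89638551 -1.41156359 -0.10058809]
```

Request:
{"fn": "step_arm", "kwargs": {"motion": [[[0,-0.06,0],0],[[0,-0.14,0],0],[[0,-0.24,0],0],[[0,-0.34,0],0],[[0,-0.44,0],0],[[0,-0.54,0],0],[[0,-0.64,0],0],[[0,-0.74,0],0],[[0,-0.84,0],0],[[0,-0.92,0],0]]}}

```text
time: 5.05
tool_pos: [0.6089, -0.086, 0.0387]
tool_rot: [3.142, 0.0, 0.108]
contact_force: [1.1, -2.4, 0.0]
opening: 0.0004
grip_force: 1.4
```

Request:
{"fn": "step_arm", "kwargs": {"motion": [[[0,-0.08,0],0],[[0,-0.16,0],0],[[0,-0.26,0],0],[[0,-0.36,0],0],[[0,-0.46,0],0],[[0,-0.56,0],0],[[0,-0.66,0],0],[[0,-0.74,0],0],[[0,-0.8,0],0],[[0,-0.84,0],0]]}}

```text
time: 6.3
tool_pos: [0.6035, -0.0361, 0.0387]
tool_rot: [3.142, 0.0, 0.108]
contact_force: [1.0, -3.0, -0.3]
opening: 0.0005
grip_force: 1.4
```

Request:
{"fn": "step_arm", "kwargs": {"motion": [[[0,-0.03,0],0],[[0,-0.06,0],0],[[0,-0.09,0],0],[[0,-0.12,0],0],[[0,-0.15,0],0],[[0,-0.18,0],0],[[0,-0.21,0],0],[[0,-0.24,0],0],[[0,-0.26,0],0],[[0,-0.27,0],0]]}}

```text
time: 7.55
tool_pos: [0.6017, -0.0201, 0.0387]
tool_rot: [3.141, 0.0, 0.108]
contact_force: [-0.1, -2.7, 0.8]
opening: 0.0002
grip_force: 1.4
```

Request:
{"fn": "step_arm", "kwargs": {"motion": [[[0,-0.015,0],0],[[0,-0.03,0],0],[[0,-0.045,0],0],[[0,-0.06,0],0],[[0,-0.07,0],0]]}}

```text
time: 8.18
tool_pos: [0.6013, -0.0159, 0.0387]
tool_rot: [3.141, -0.0, 0.108]
contact_force: [-0.3, -2.1, -0.0]
opening: 0.0003
grip_force: 1.4
```

Request:
{"fn": "step_arm", "kwargs": {"motion": [[[0,-0.015,0],0],[[0,-0.03,0],0],[[0,-0.045,0],0],[[0,-0.06,0],0]]}}

```text
time: 8.68
tool_pos: [0.6009, -0.0124, 0.0388]
tool_rot: [3.141, -0.0, 0.108]
contact_force: [-0.1, -2.6, -0.3]
opening: 0.0003
grip_force: 1.4
```

Request:
{"fn": "step_arm", "kwargs": {"motion": [[[0,-0.015,0],0],[[0,-0.03,0],0],[[0,-0.045,0],0],[[0,-0.045,0],0]]}}

```text
time: 9.18
tool_pos: [0.6012, -0.0113, 0.0391]
tool_rot: [3.139, -0.001, 0.108]
contact_force: [1.7, -9.4, 0.1]
opening: 0.0006
grip_force: 4.8
```

Force jumped to 9 N at the predicted home position. One more small press, then look from above.

Request:
{"fn": "step_arm", "kwargs": {"motion": [[[0,-0.01,0],0],[[0,-0.02,0],0],[[0,-0.02,0],0]]}}

```text
time: 9.55
tool_pos: [0.6013, -0.0112, 0.0392]
tool_rot: [3.138, -0.001, 0.108]
contact_force: [1.2, -12.9, 0.6]
opening: 0.0003
grip_force: 6.8
```

```bash
python3 - <<'E'
from h import *
w=robot.read_camera("wrist")["pixels"];t=robot.read_camera("top")["pixels"][135:225,100:260]
cv2.imwrite("pics/w3.png",np.vstack([cv2.resize(t,(512,288),interpolation=cv2.INTER_CUBIC),w[:300]])[:,:,::-1])
E
```

```text
(no output)
```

View pics/w3.png

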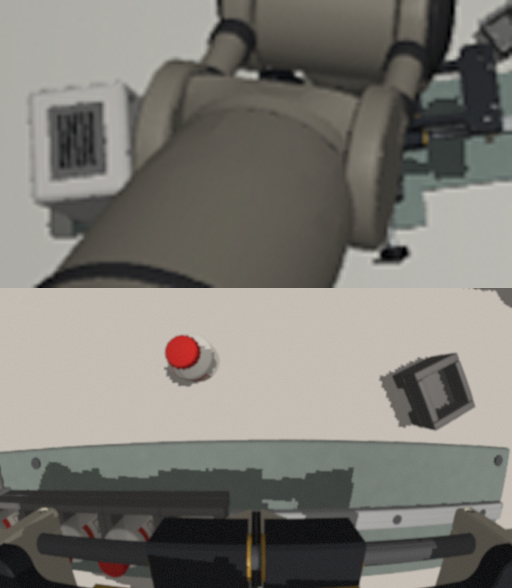

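The row is pressed against the stop; the loose vial and spare carrier are untouched. Backing off and going up over to the knob side.

Request:
{"fn": "step_arm", "kwargs": {"motion": [[[0,0.1,0],0],[[0,0.3,0],0],[[0,0.5,0],0],[[0,0.5,-0.4],0],[[0,0.5,-1.0],0],[[0,0.5,-1.7],0],[[0,0.5,-2.2],0],[[-0.6,0.3,-2.2],0],[[-1.3,0,-2.2],0],[[-2.0,-0.15,-2.2],0]]}}

```text
time: 10.9
tool_pos: [0.4788, -0.0122, 0.1707]
tool_rot: [-3.141, 0.0, 0.108]
contact_force: [0.6, -0.4, 0.4]
opening: 0.0005
grip_force: 0.0
```

Request:
{"fn": "step_arm", "kwargs": {"motion": [[[-0.45,0,0],0],[[-0.45,0,0],0],[[-0.45,0,0],0]]}}

```text
time: 11.28
tool_pos: [0.4546, -0.0157, 0.1711]
tool_rot: [3.141, -0.002, 0.107]
contact_force: [0.3, -0.7, 1.0]
opening: -0.0
grip_force: 0.0
```

```bash
python3 - <<'E'
from h import *
import pickle
s=robot.observe();w=robot.read_camera("wrist");t=robot.read_camera("top")
pickle.dump((s,w,t),open("w4.pkl","wb"))
p=s["tool_pos"];print(p,(p[:2]-c5)@X,(p[:2]-c5)@Y,s["contact_force"])
cv2.imwrite("pics/w4.png",w["pixels"][:,:,::-1])
E
```

```text
[ 0.45457034 -0.01574745  0.1711103 ] -0.14398615249493285 0.11765835724936488 [ 0.28356289 -0.73124816  0.99377425]
```

View pics/w4.png

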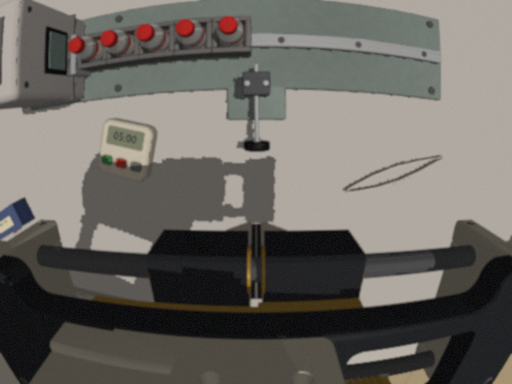

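The row is closed against the end stop at about (78,65), with its rear at x≈250, just clear of the gate line at x≈256. The knob is at (257,145), and the timer and forceps are undisturbed.

```bash
python3 - <<'E'
from h import *
import pickle
s,w,t=pickle.load(open("w4.pkl","rb"))
tp=s["tool_pos"][:2]
for n,u,v,z in[("knobL",244,146,.023),("knobR",270,146,.023),("knobfaceLow",257,151,.023),("block",257,78,.041),("blade",257,66,.029),("rear",250,52,.036),("cap5",228,25,.066),("cap1",76,45,.066)]:
    p=wz(s,w,u,v,z)[:2];print(n,p.round(4),((p-tp)@X).round(4),((p-tp)@Y).round(4))
E
```

```text
knobL [ 0.4898 -0.0018] 0.0365 0.0101
knobR [ 0.4925 -0.027 ] 0.0365 -0.0152
knobfaceLow [ 0.4862 -0.0149] 0.0315 -0.0026
block [ 0.5552 -0.0073] 0.101 -0.0025
blade [ 0.5679 -0.006 ] 0.1137 -0.0025
rear [0.5795 0.0017] 0.1261 0.0039
cap5 [0.5958 0.021 ] 0.1443 0.0213
cap1 [0.5794 0.1633] 0.1434 0.1646
```

Request:
{"fn": "step_arm", "kwargs": {"motion": [[[0,0.04,0.5],0],[[0,0.04,1.1],0],[[0,0.04,1.7],0],[[0,0.04,2.1],0],[[0,0.04,2.36],0],[[0,0.04,2.36],0]]}}

```text
time: 12.12
tool_pos: [0.4535, -0.0177, 0.0279]
tool_rot: [-3.141, 0.002, 0.108]
contact_force: [-0.4, -0.3, -0.2]
opening: 0.0001
grip_force: 0.0
```

Request:
{"fn": "step_arm", "kwargs": {"motion": [[[0.06,0,0],0],[[0.12,0,0],0],[[0.18,0,0],0],[[0.24,0,0],0],[[0.3,0,0],0],[[0.36,0,0],0],[[0.42,0,0],0],[[0.48,0,0],0],[[0.54,0,0],0],[[0.6,0,0],0]]}}

```text
time: 13.38
tool_pos: [0.4895, -0.0138, 0.0291]
tool_rot: [-3.141, 0.0, 0.108]
contact_force: [-1.6, -0.5, 0.1]
opening: 0.0006
grip_force: 0.8
```

Request:
{"fn": "step_arm", "kwargs": {"motion": [[[0.04,0,0],0],[[0.08,0,0],0],[[0.12,0,0],0],[[0.16,0,0],0],[[0.2,0,0],0],[[0.2,0,0],0]]}}

```text
time: 14.12
tool_pos: [0.5018, -0.0127, 0.0292]
tool_rot: [3.141, -0.001, 0.108]
contact_force: [-0.7, 0.2, -1.0]
opening: 0.0005
grip_force: 0.2
```

Request:
{"fn": "step_arm", "kwargs": {"motion": [[[0.03,0,0],0],[[0.06,0,0],0],[[0.09,0,0],0],[[0.12,0,0],0],[[0.15,0,0],0],[[0.18,0,0],0],[[0.2,0,0],0],[[0.2,0,0],0]]}}

```text
time: 15.12
tool_pos: [0.5136, -0.0113, 0.0292]
tool_rot: [3.141, -0.001, 0.108]
contact_force: [-1.1, -0.5, 0.2]
opening: 0.0004
grip_force: 0.3
```

Request:
{"fn": "step_arm", "kwargs": {"motion": [[[0.02,0,0],0],[[0.04,0,0],0],[[0.06,0,0],0],[[0.08,0,0],0],[[0.08,0,0],0]]}}

```text
time: 15.75
tool_pos: [0.5183, -0.0108, 0.0292]
tool_rot: [3.141, -0.0, 0.108]
contact_force: [-1.2, -0.9, 0.3]
opening: 0.0005
grip_force: 0.4
```

Request:
{"fn": "step_arm", "kwargs": {"motion": [[[0.015,0,0],0],[[0.03,0,0],0],[[0.045,0,0],0],[[0.06,0,0],0],[[0.06,0,0],0]]}}

```text
time: 16.38
tool_pos: [0.5196, -0.0106, 0.029]
tool_rot: [-3.141, 0.005, 0.108]
contact_force: [-8.0, -3.1, 6.8]
opening: 0.0
grip_force: 4.5
```

Request:
{"fn": "step_arm", "kwargs": {"motion": [[[0.015,0,0],0],[[0.03,0,0],0],[[0.045,0,0],0],[[0.045,0,0],0]]}}

```text
time: 16.88
tool_pos: [0.5197, -0.0105, 0.0289]
tool_rot: [-3.141, 0.01, 0.109]
contact_force: [-17.7, -5.5, 13.7]
opening: 0.0003
grip_force: 9.0
```

Request:
{"fn": "step_arm", "kwargs": {"motion": [[[-0.1,0,0],0],[[-0.4,0,0],0],[[-0.8,0,0],0],[[-1.1,0,-0.4],0],[[-1.1,0,-1.0],0],[[-1.1,0,-1.7],0],[[-1.1,0,-2.3],0],[[-1.1,0,-2.3],0],[[-1.1,0,-2.3],0]]}}

```text
time: 18.0
tool_pos: [0.4586, -0.0171, 0.1666]
tool_rot: [-3.142, 0.0, 0.108]
contact_force: [0.0, -0.6, -1.3]
opening: 0.0004
grip_force: 0.0
```

```bash
python3 - <<'E'
from h import *
import pickle
s=robot.observe();w=robot.read_camera("wrist")
print(s["time"],s["tool_pos"],s["contact_force"])
cv2.imwrite("pics/w5.png",cv2.resize(w["pixels"][:200,30:330,::-1],(800,533),interpolation=cv2.INTER_CUBIC))
pickle.dump((s,w),open("w5.pkl","wb"))
E
```

```text
18.0 [ 0.45857591 -0.01711691  0.16659441] [ 0.01117114 -0.62895464 -1.28056175]
```

View pics/w5.png

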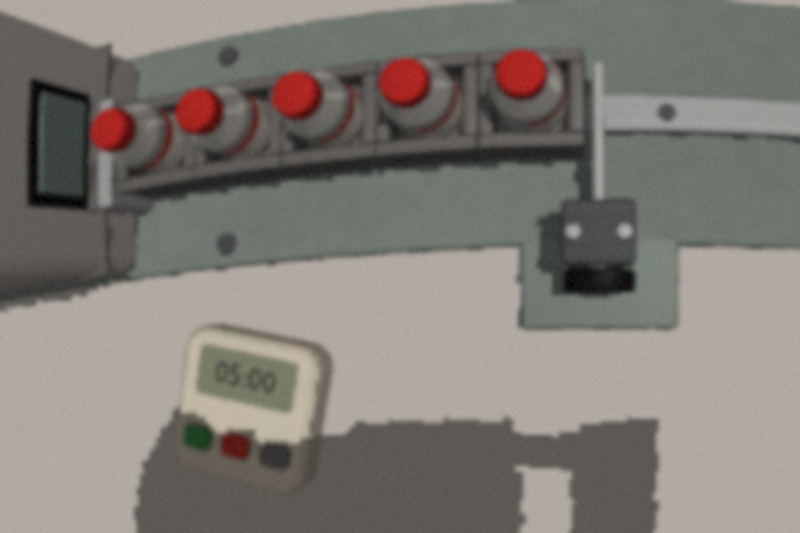

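The blade (x≈598) crosses the rail just behind the last carrier, and the knob is up against the guide block. The row is closed against the stop at (105,150). Handing in.

```bash
python3 -c "
from cell import robot
print(robot.hand_in())"
```

```text
the job is handed in; nothing more can be done
None
```

The feeder is loaded and the job handed in at about 18 s of the 51 s allowed: all five carriers were pushed home as one closed row against the end stop, and the gate is shut behind the last one.

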